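# Open the tight button jar in its clamp

### The job

The cap of the button jar is too tight to open while the jar is loose, so first brace the jar: take the slotted-screw key from its stand, set it in the clamp screw and turn the screw clockwise as far as it goes, so that the jaw grips the jar, and leave the key standing in the screw. Then unscrew the cap counterclockwise until it comes free, lift it straight up and finish while still holding it level in the gripper, about two centimetres clear above the jar's mouth. Turn the screw only with the key, keep the jar from turning or shifting in its clamp, and leave the other things on the table alone.

Things in the scene. Friction and masses are not known exactly. Their poses are not given: they have to be found in the camera images.
- clamp: jar clamp fixed to the table: grey base plate 205 x 90 mm, 10 mm thick, with a V-block (46 mm high) and a sliding jaw with a rubber pad; the jar stands between them with about 1 mm of play on each side. Origin: underside of the plate (table top), on the axis of the jar's seat; x axis from the screw to the V-block, the screw at x = -105 mm
- screw_slot (a point): centre of the slot, level with the top of the clamp screw's head (steel, 38 mm square, its top 40 mm above the table). The slot is 27 x 7.5 mm and 14 mm deep with chamfered edges; the point's x axis runs along the slot and turns with the screw; its z axis points up
- screw (a joint): clamp screw, vertical axis: grows as it turns clockwise seen from above, from 0 to 0.2 at the start to a hard stop at 1.35 rad (jar gripped with about 20 N). It pushes the jaw 3 mm per rad, takes about 0.2 N m to turn and stays where it is left
- key: key for the screw, 70 mm tall, 80 g, upright in its stand. Origin: tip of the blade; z up. Blade 24 mm along x, 4.5 mm along y, z 0 to 12 mm, below a 30 mm wide collar (z 12 to 16) that comes to rest on the screw's head; then a 12 mm stem and a black handle block, 28 mm along x, 14 mm along y, z 34 to 70 mm. Grip the handle across its 14 mm
- key_tip (a point): the lowest point of the key's blade, on its axis; 12 mm below the screw's top when the key is fully in the slot
- key_stand: fixed wooden block 56 x 40 x 24 mm with a slot in which the key's blade stands, the collar on its top. It stands in the gap between two sewing machines; the left one (light, 290 mm tall, with a taller thread mast behind it) is in the way of an arm that comes from the left. Origin: centre of its underside; x along the slot
- jar: clear round jar of buttons, 62 mm wide, 82 mm to its mouth, 0.3 to 0.45 kg, standing upright on the clamp's plate (10 mm above the table). Origin: centre of its underside; z up. Its +x axis points to the dark ridge that sticks out from its shoulder
- jar_mouth (a point): centre of the jar's mouth, 82 mm above its underside, z axis up
- jar_ridge (a point): outer end of the dark ridge (5 mm wide and high) that stands out from the jar's shoulder, 39 mm from the axis, 60 mm above the underside
- cap: aluminium twist-off cap, 61 mm wide, 26 mm tall, 50 g; grip it across the round skirt. Origin: centre of its lower edge, 68 mm above the jar's underside when shut; z up; +x along the raised pointer bar on its top. Three lugs inside sit under lugs of the jar; a springy seal presses them together (20 N; 0.15 to 0.35 N m to turn)
- cap_pointer (a point): outer end of the cap's pointer bar, 27 mm from the axis. It starts 60 to 80 degrees clockwise (from above) of the jar's ridge. Turned counterclockwise, the cap is free when the pointer is within 15 degrees of the ridge; the seal then lifts it up to 2 mm; about 15 degrees past the ridge is a stop
- beeswax: round wax block 39 mm wide, 13 mm high, lying near the work; leave it alone. Origin: centre of its underside
- spool: small thread spool standing, 26 mm wide, 46 mm high; leave it alone. Origin: centre of its underside
- bobbin_case: small metal bobbin case 22 x 28 x 13 mm; leave it alone. Origin: its underside
There are look-alikes about, which are no part of the job. There is more than one size of the cap; the job needs the middle-sized.

How it is judged:
By the outcome, as a careful person would: the job done as asked, in the order asked, and still so for the second after the job is handed in, while the arm keeps its last pose, push and grip.
It also fails if it takes over 62 s, if anything falls off the work surface, if the arm or the gripper's body presses on something with over 40 N, if the wrist force passes 120 N, or if a joint passes its speed limit or range.

### The arm

A 6-joint arm with a two-finger parallel gripper is mounted at the origin on a cart in front of the work surface, level with it; the furniture and walls round the work are solid. World frame = base frame: x ahead of the robot, y to its left, z up, the work surface at z = 0. Lengths are in mm, angles in rad, forces in N, time in s.
With the tool pointing down it reaches from about 350 to 775 mm from the base axis. Payload 7.3 kg.
Tool frame: the origin (TCP) lies on the mounting face of the last link; the fingertips stand 178 mm ahead of it and the grasp point (between the pads) lies 159 mm ahead of it; z points along the fingers, y is the line along which they close (so a half turn about z gives the same grasp; the last joint's range is limited). The gripper opens to 92 mm and grips with 3 to 60 N. Pads are 19 mm wide; open, the fingers measure 130 mm over their backs; the gripper's body (75 mm by 190 mm) begins 47 mm behind the grasp point.
Start: joints at [1.021, 0.342, 1.524, -0, 1.275, -0.146], TCP at [206.26, 482.788, 404.741] pointing down, gripper open.
Joint ranges: [-2.53, 2.53], [-0.77, 2.02], [0.04, 2.7], [-1, 4.14], [0.28, 2.66], [-3.11, 3.11]. Speed limits (rad/s): [2.57, 2.57, 3.14, 3.14, 3.14, 3.14].

### API

Orientations are given as [roll, pitch, yaw] about the fixed x, y, z axes, in that order (R = Rz(yaw) Ry(pitch) Rx(roll)).
In Python, from plant import bot, vision gives the robot as it stands. The module is installed in compiled form; this text tells all that it offers.
- The arm moves only by the shell command python3 -m crank 'ROWS'. ROWS is a JSON list of rows, 1 to 5 of them, each of 5 numbers: the finger opening in mm, then dx, dy, dz in mm, then a turn about the tool's z in rad; each row is the pose to reach, as a shift and turn from the pose commanded when the command began, along the tool's axes at that moment; what a row does not reach only later rows make up. A row lasts 1/8 s, in which the tool goes at most 62.5 mm and 0.188 rad, less where a joint would pass 70% of its speed; a pose out of reach is approached as far as the arm can. The fingers move at their own pace and stop on an object; the grip force is fixed at half the most. Time passes only in rows, so rows that do not move let the fingers close. It prints the time, the measured TCP pose, the force, the opening and the grip force at its end. Input that does not fit is refused with a message, and nothing moves.
- bot.get_obs(): the state, without advancing time (a new reading comes with each control period).
- vision.capture(name): name is "side" or "top"; returns a dict with "color" (384x512x3 uint8, red, green, blue), "K" (3x3 intrinsics, pixels), "k1" (the pictures are not rectified: a ray, as slopes to the right and down, at radius r is drawn at 1 + k1 r^2 times it, then the intrinsics apply), "R" (3x3) and "t" (3): a world point X has camera coordinates R X + t. Camera axes: x right, y down, z forward; pixel columns grow to the right and rows downward; lengths in mm; the calibration is good to about 2 mm. A picture is of the moment at which its call begins. There is no depth.
- bot.close_job(): hands the job in; it is judged then, once.
The state is a dict: "time": time; "joint_positions": joint angles; "dq": joint speeds; "tau": joint torques, N m; "tool_pos": TCP position; "tcp_rot": TCP orientation; "contact_force": force on the tool from outside, world axes, zero at the start; "moment": the same for the moment, N m; "grip_width": finger opening in mm; "finger_force": force on a finger pad.
Only numpy, scipy, OpenCV 4.12 (cv2) and the standard library are available. Lean on these libraries where they do the work, as an engineer would, in place of code of your own. Each camera call takes 0.05 s, during which the arm holds its last target. There are 200 camera calls.

## Working session

There is one attempt and no reset: what is moved stays moved. The work goes in short steps, Python scripts to look and compute and a shell command to move; the robot and the scene stay as the last step left them, time stands still between calls to the robot, and variables do not carry over. Pictures are saved under pics/ and viewed, at most 10 in all, crops included, and the job is handed in when it is done.

```bash
mkdir -p pics; cat > h.py <<'E'
import numpy as np, cv2
from plant import bot, vision
from scipy.spatial.transform import Rotation as Ro
def cap(n,name):
    c=vision.capture(n); cv2.imwrite(f'pics/{name}.png',c['color'][...,::-1]); np.savez(f'pics/{name}.npz',**{k:np.array(v) for k,v in c.items()}); return c
def load(name): return np.load(f'pics/{name}.npz')
def ray(c,u,v):
    K=c['K'];d=np.array([(u-K[0,2])/K[0,0],(v-K[1,2])/K[1,1]]);s=d.copy()
    for _ in range(30): s=d/(1+float(c['k1'])*(s@s))
    R=c['R'];return -R.T@c['t'], R.T@np.array([s[0],s[1],1])
def atz(c,u,v,z):
    o,d=ray(c,u,v); return o+d*(z-o[2])/d[2]
def proj(c,X):
    p=c['R']@np.array(X,float)+c['t'];s=p[:2]/p[2];s=s*(1+float(c['k1'])*(s@s));return c['K'][:2,:2]@s+c['K'][:2,2]
def tri(c1,p1,c2,p2):
    o1,d1=ray(c1,*p1);o2,d2=ray(c2,*p2);A=np.c_[d1,-d2];s=np.linalg.lstsq(A,o2-o1,rcond=None)[0]
    a=o1+s[0]*d1;b=o2+s[1]*d2;return (a+b)/2,np.linalg.norm(a-b)
def crop(name,x0,y0,x1,y1,f):
    im=cv2.imread(f'pics/{name}.png')[y0:y1,x0:x1];return cv2.resize(im,None,fx=f,fy=f,interpolation=cv2.INTER_CUBIC)
def togo(target,rpy_yaw=None):
    # shift of the grasp point in tool axes; target grasp point world, tool down
    o=bot.get_obs();r=np.array(o['tcp_rot']);R=r if r.shape==(3,3) else Ro.from_euler('xyz',r).as_matrix()
    g=np.array(o['tool_pos'])+R[:,2]*159
    y=R[:,1];print('grasp pt',g.round(1),'rot',R.round(3).tolist(),'closing yaw',np.degrees(np.arctan2(y[1],y[0])).round(1))
    print('d tool',(R.T@(np.array(target)-g)).round(1))
E
python3 - <<'E'
from h import *
for n in('top','side'):
    c=cap(n,n+'0');print(n,c['K'].tolist(),c['k1'],(-c['R'].T@c['t']).round())
a=cv2.imread('pics/top0.png');b=cv2.imread('pics/side0.png')
cv2.imwrite('pics/t_v.png',cv2.resize(a,(800,600),interpolation=cv2.INTER_CUBIC));cv2.imwrite('pics/s_v.png',cv2.resize(b,(800,600),interpolation=cv2.INTER_CUBIC))
print(bot.get_obs())
E
```

```text
top [[354.0435283397052, 0.0, 261.2540969348368], [0.0, 354.0435283397052, 190.24866535857856], [0.0, 0.0, 1.0]] -0.06904085534404844 [ 424. -335.  943.]
side [[414.0955738699813, 0.0, 249.14408007861408], [0.0, 414.0955738699813, 189.66693602656886], [0.0, 0.0, 1.0]] 0.026111176690861007 [1262. -572.  612.]
{'time': 0.1, 'joint_positions': array([ 1.02097820e+00,  3.42639504e-01,  1.52487687e+00,  3.43846521e-05,
        1.27537256e+00, -1.46022880e-01]), 'dq': array([-0.00030592, -0.0011571 , -0.0033061 , -0.00021287,  0.00135544,
        0.00135387]), 'tau': array([ 1.79900504e-03, -4.32005239e+01, -2.44696033e+01,  7.20361085e-02,
        5.25791163e-02, -5.23293409e-05]), 'tool_pos': array([206.20920876, 482.69298991, 404.13690081]), 'tcp_rot': array([-3.14031495e+00, -2.21147237e-04,  2.73778723e+00]), 'contact_force': array([ 0.03801095, -0.09292734, -0.10225725]), 'moment': array([-0.0491888 , -0.03451418,  0.01412992]), 'finger_force': 0.0, 'grip_width': 91.82066901825424}
```

View pics/t_v.png

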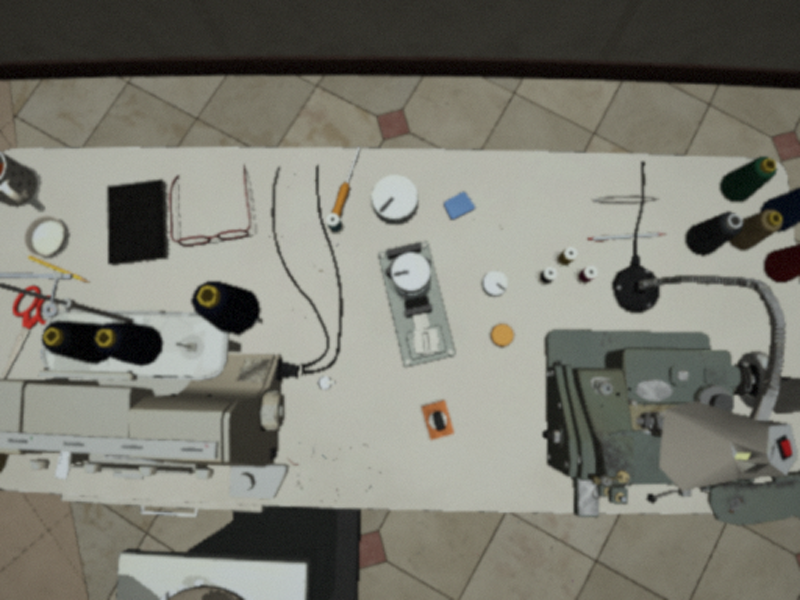

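View pics/s_v.png

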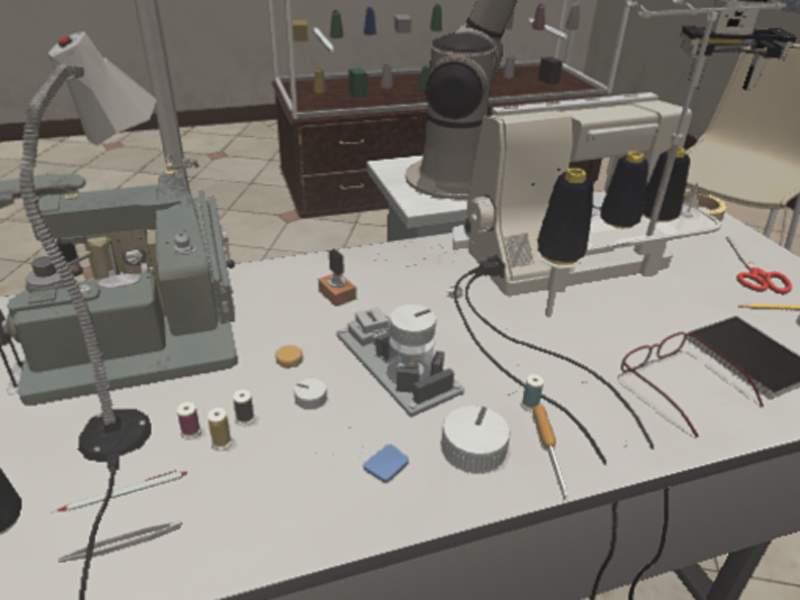

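The top view shows, at 800x600: the clamp with the jar and its cap (410,272), the screw head (428,335), and the orange stand with the black-handled key (438,420). Things that could be mistaken for these:
- **Caps:** a large one at (395,197) and a small one at (495,283). The middle-sized one is on the jar.
- **Key:** the orange screwdriver at (340,200). I choose the upright key in the stand.
- **To leave alone:** the wax at (502,335), plus the spools.

Next is one close crop.

```bash
python3 - <<'E'
from h import *
a=crop('top0',235,150,300,285,4.4) # 286x594
b=crop('side0',200,150,305,267,4.8)
H=np.zeros((600,800,3),np.uint8);H[:a.shape[0],:a.shape[1]]=a;H[:b.shape[0],290:290+b.shape[1]]=b
cv2.imwrite('pics/crop1.png',H);print(a.shape,b.shape)
E
```

```text
(594, 286, 3) (562, 504, 3)
```

View pics/crop1.png

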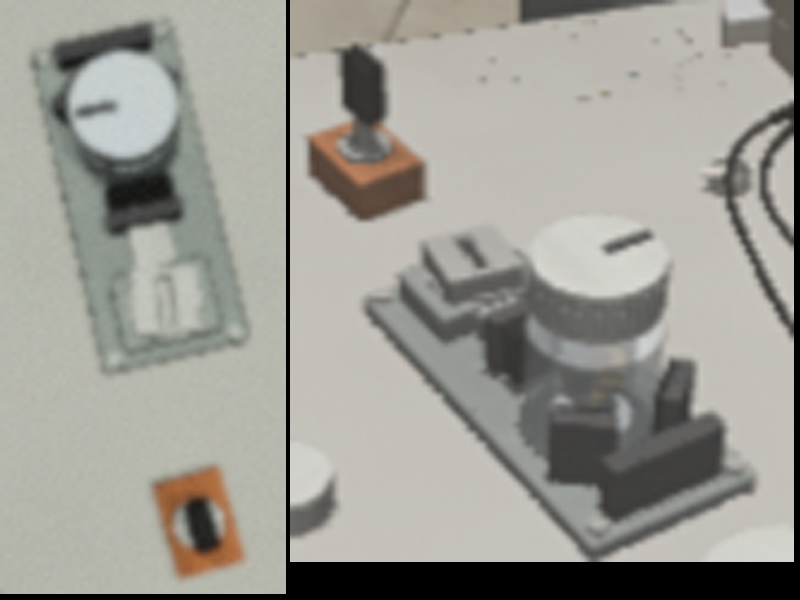

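```bash
python3 - <<'E'
from h import *
t=load('top0');s=load('side0')
T=lambda u,v:(235+(u+.5)/4.4-.5,150+(v+.5)/4.4-.5)
S=lambda u,v:(200+(u-290+.5)/4.8-.5,150+(v+.5)/4.8-.5)
def z(l,u,v,zz): 
    p=atz(t,*T(u,v),zz);print(l,p.round(1));return p
def zs(l,u,v,zz):
    p=atz(s,*S(u,v),zz);print(l,p.round(1));return p
def an(a,b): print('   yaw',np.degrees(np.arctan2(*(b-a)[1::-1])).round(1),'len',np.linalg.norm((b-a)[:2]).round(1))
P=[z('plate',*q,10) for q in((34,56),(167,20),(249,338),(106,374))];print(sum(P)/4);an(P[3],P[0]);an(P[2],P[1])
Q=[z('stand',*q,24) for q in((153,483),(218,466),(244,558),(180,577))];print(sum(Q)/4);an(Q[3],Q[0]);an(Q[2],Q[1])
a=z('slotTop',164,277,40);b=z('slotBot',170,330,40);an(b,a)
a=zs('slot side',457,234,40);b=zs('s2',487,270,40);an(a,b)
z('cap',123,105,104);a=z('ptr',115,104,104);b=z('ptr tip',77,112,104);an(a,b)
zs('cap side',598,254,104);a=zs('p',605,251,104);b=zs('ptip',652,235,104);an(a,b)
z('collar',198,523,28);z('key handle top',203,520,82);zs('handle top',363,57,82);zs('collar',365,147,28)
Q=[zs('stand',*q,24) for q in((309,142),(363,184),(424,162))];print((Q[0]+Q[2])/2)
Q=[zs('plate',*q,10) for q in((365,300),(597,552),(754,482))];an(Q[0],Q[1]);print((Q[0]+Q[2])/2)
E
```

```text
plate [ 665.9 -263.2   10. ]
plate [ 690.5 -344.9   10. ]
plate [ 495.1 -397.4   10. ]
plate [ 471.8 -312.6   10. ]
[ 580.82365479 -329.50528974   10.        ]
   yaw 14.3 len 200.3
   yaw 15.0 len 202.4
stand [ 408.7 -341.7   24. ]
stand [ 419.3 -379.3   24. ]
stand [ 367.2 -395.    24. ]
stand [ 355.7 -358.3   24. ]
[ 387.73019001 -368.58692528   24.        ]
   yaw 17.4 len 55.6
   yaw 16.8 len 54.4
slotTop [ 527.2 -345.6   40. ]
slotBot [ 496.4 -349.7   40. ]
   yaw 7.5 len 31.0
slot side [ 496.3 -347.5   40. ]
s2 [ 528.9 -342.    40. ]
   yaw 9.6 len 33.1
cap [ 614.7 -320.5  104. ]
ptr [ 615.2 -316.   104. ]
ptr tip [ 610.2 -295.2  104. ]
   yaw 103.3 len 21.4
cap side [ 613.5 -318.2  104. ]
p [ 612.2 -314.5  104. ]
ptip [ 606.8 -290.6  104. ]
   yaw 102.8 len 24.5
collar [ 386.7 -368.    28. ]
key handle top [ 390.5 -368.8   82. ]
handle top [ 386.6 -366.5   82. ]
collar [ 389.6 -367.6   28. ]
stand [ 370.4 -394.    24. ]
stand [ 417.8 -375.9   24. ]
stand [ 406.6 -339.6   24. ]
[ 388.47338687 -366.7642626    24.        ]
plate [ 497.2 -395.1   10. ]
plate [ 694.9 -343.7   10. ]
plate [ 674.1 -262.4   10. ]
   yaw 14.6 len 204.3
[ 585.61514287 -328.77247028   10.        ]
```

```bash
python3 - <<'E'
from h import *
t=load('top0')
f=512/800
for l,u,v,z in(('head right back',282,355,290),('head right front',235,460,290),('head left front',0,455,290),('base R front',285,495,20),('wheel',285,410,200),('cone',260,320,150),('cone tip',207,293,200),('mast?',50,310,400),('darkmach L',545,380,150),('darkmach L',545,470,150)): print(l,atz(t,u*f,v*f,z).round())
print(proj(t,[0,0,0])/f, proj(t,[206,483,230])/f)
togo([388.3,-367.8,240])
E
```

```text
head right back [ 468. -174.  290.]
head right front [ 345. -126.  290.]
head left front [336. 167. 290.]
base R front [ 259. -125.   20.]
wheel [ 401. -160.  200.]
cone [ 527. -104.  150.]
cone tip [556. -41. 200.]
mast? [500.  46. 400.]
darkmach L [ 450. -516.  150.]
darkmach L [ 326. -515.  150.]
[204.59812677 652.37887644] [-177.38080154  530.16401894]
grasp pt [206.1 482.5 245.1] rot [[-0.92, 0.393, -0.001], [0.393, 0.92, -0.001], [0.0, -0.001, -1.0]] closing yaw 66.9
d tool [-501.7 -710.3    5.9]
```

```bash
python3 -m crank '[[92, 0, 0, -62, 0], [92, 0, 0, -125, 0], [92, -47, -40, -130, 0], [92, -95, -80, -130, 0], [92, -142, -120, -130, 0]]'; python3 -c "
from h import *
togo([375,20,375])"
```

```text
time: 0.72
tool_pos: [290.0, 315.0, 534.5]
tcp_rot: [-3.141, 0.0, 2.739]
contact_force: [0.7, 0.1, -0.3]
grip_width: 91.9
finger_force: 0.0
grasp pt [290.  315.  375.5] rot [[-0.92, 0.392, 0.0], [0.392, 0.92, -0.0], [-0.0, -0.0, -1.0]] closing yaw 66.9
d tool [-193.8 -238.     0.6]
```

```bash
python3 -m crank '[[92, -38, -47, 0, 0.18], [92, -77, -95, 0, 0.37], [92, -116, -142, 0, 0.56], [92, -155, -190, 0, 0.75], [92, -193, -237, 0, 0.93]]'; python3 -c "
from h import *
togo([386,-280,375])"
```

```text
time: 1.35
tool_pos: [374.0, 20.9, 534.7]
tcp_rot: [3.141, -0.0, 1.802]
contact_force: [0.3, 0.4, -0.0]
grip_width: 91.7
finger_force: 0.0
grasp pt [374.   20.9 375.7] rot [[-0.229, 0.974, 0.0], [0.974, 0.229, 0.0], [0.0, 0.0, -1.0]] closing yaw 13.2
d tool [-295.7  -57.2    0.6]
```

```bash
python3 -m crank '[[92, -60, -11, 0, 0.18], [92, -120, -23, 0, 0.37], [92, -180, -35, 0, 0.56], [92, -240, -46, 0, 0.75], [92, -295, -57, 0, 0.93]]'; python3 -c "
from h import *
togo([388.3,-367.8,150])"
```

```text
time: 1.98
tool_pos: [387.5, -279.5, 534.3]
tcp_rot: [-3.141, -0.0, 0.871]
contact_force: [0.4, -0.1, 1.4]
grip_width: 91.4
finger_force: 0.0
grasp pt [ 387.5 -279.4  375.3] rot [[0.644, 0.765, -0.0], [0.765, -0.644, 0.001], [0.0, -0.001, -1.0]] closing yaw -40.1
d tool [-67.2  57.7 225.3]
```

```bash
python3 -m crank '[[92, -40, 34, 0, 0.18], [92, -67, 58, 30, 0.37], [70, -67, 58, 85, 0.574], [50, -67, 58, 145, 0.574], [44, -67, 58, 205, 0.574]]'; python3 - <<'E'
from h import *
togo([388.3,-367.8,67])
c=cap('top','t1');d=cap('side','s1')
for n,cc,pt in(('t1',c,(388,-368,60)),('s1',d,(388,-368,60))):
    u,v=proj(cc,pt);print(n,u,v)
    x,y=int(u),int(v);x0=max(0,x-40);y0=max(0,y-60);cv2.imwrite(f'pics/{n}c.png',crop(n,x0,y0,x0+80,y0+100,5));print(x0,y0)
cv2.imwrite('pics/p4.png',np.hstack([cv2.imread('pics/t1c.png'),cv2.imread('pics/s1c.png')]))
E
```

```text
time: 2.6
tool_pos: [389.4, -365.7, 327.7]
tcp_rot: [-3.141, -0.0, 0.303]
contact_force: [0.3, -0.3, 0.2]
grip_width: 66.3
finger_force: 0.0
grasp pt [ 389.4 -365.7  168.7] rot [[0.954, 0.299, -0.0], [0.299, -0.954, 0.0], [0.0, -0.0, -1.0]] closing yaw -72.6
d tool [ -1.7   1.7 101.7]
t1 280.0722943312409 268.4760216423368
240 208
s1 214.5857449691666 169.33807814655702
174 109
```

View pics/p4.png

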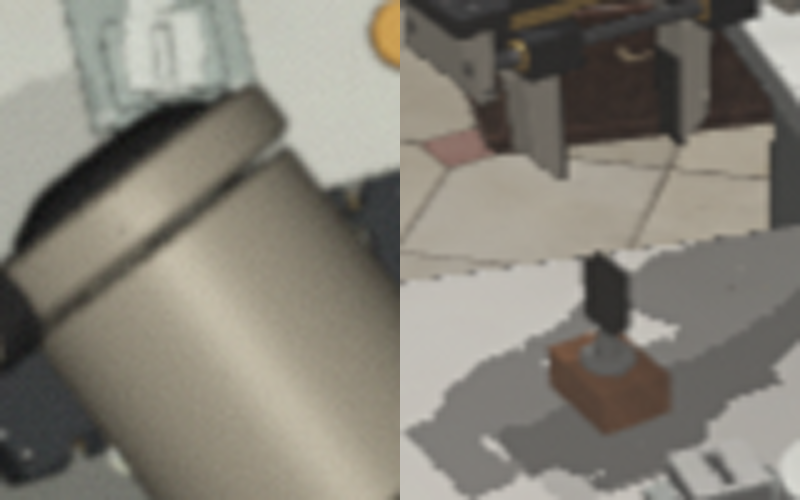

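The side crop shows the fingers straddling the key: fingers at (540,150) and (685,100), key handle at (607,295). The top view is blocked by the arm. I'll go down and grip.

```bash
python3 -m crank '[[44, -1.7, 1.7, 50, 0], [44, -1.7, 1.7, 90, 0], [44, -1.7, 1.7, 101, 0], [5, -1.7, 1.7, 101, 0], [5, -1.7, 1.7, 101, 0]]';python3 -m crank '[[5, 0, 0, 0, 0], [5, 0, 0, 0, 0], [5, 0, 0, 0, 0]]';  python3 -c "
from h import *
togo([388.3,-367.8,67]);print(bot.get_obs()['moment'])"
```

```text
time: 3.32
tool_pos: [389.2, -368.6, 230.8]
tcp_rot: [3.138, -0.001, 0.304]
contact_force: [0.5, 0.3, 0.3]
grip_width: 28.6
finger_force: 0.0
time: 3.7
tool_pos: [388.8, -368.2, 229.9]
tcp_rot: [3.14, -0.001, 0.304]
contact_force: [0.1, 1.7, 6.5]
grip_width: 13.7
finger_force: 30.0
grasp pt [ 389.  -368.4   70.9] rot [[0.954, 0.299, 0.001], [0.299, -0.954, -0.001], [0.001, 0.002, -1.0]] closing yaw -72.6
d tool [-0.5 -0.8  3.9]
[ 0.12504317  0.25602289 -0.00889981]
```

```bash
python3 -m crank '[[5, 0, 0, -40, 0], [5, 10, 1, -62, 0], [5, 60, 8, -62, 0.08], [5, 112, 14, -62, 0.155], [5, 124.4, 16, -62, 0.155]]';python3 -m crank '[[5, 0, 0, 0, 0], [5, 0, 0, 0, 0]]'; python3 - <<'E'
from h import *
togo([512.5,-346.5,87])
c=cap('top','t2');d=cap('side','s2')
for n,cc in(('t2',c),('s2',d)):
    u,v=proj(cc,(512,-346,65));x0=int(u)-40;y0=int(v)-50;cv2.imwrite(f'pics/{n}c.png',crop(n,x0,y0,x0+80,y0+100,5));print(x0,y0)
cv2.imwrite('pics/p5.png',np.hstack([cv2.imread('pics/t2c.png'),cv2.imread('pics/s2c.png')]))
E
```

```text
time: 4.32
tool_pos: [514.4, -344.9, 290.6]
tcp_rot: [3.141, -0.001, 0.151]
contact_force: [-0.8, 0.7, -1.2]
grip_width: 13.9
finger_force: 30.0
time: 4.58
tool_pos: [511.0, -346.3, 290.5]
tcp_rot: [-3.141, 0.001, 0.148]
contact_force: [-1.0, -0.3, 0.1]
grip_width: 14.2
finger_force: 30.0
grasp pt [ 510.8 -346.2  131.5] rot [[0.989, 0.148, -0.001], [0.148, -0.989, 0.001], [-0.001, -0.001, -1.0]] closing yaw -81.5
d tool [ 1.7  0.5 44.5]
232 167
196 143
```

View pics/p5.png

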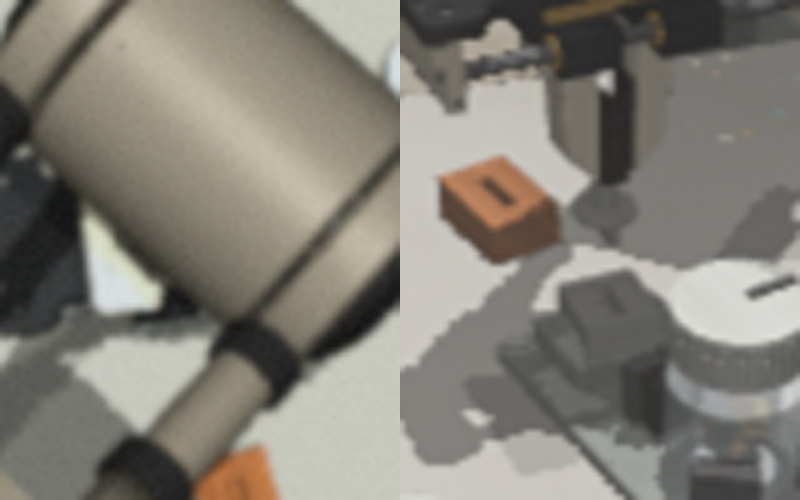

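```bash
python3 -m crank '[[5, 0, 0, 0, 0], [5, 0, 0, 0, 0], [5, 0, 0, 0, 0]]'; python3 - <<'E'
from h import *
togo([513.1,-346.9,87])
c=load('s2')
P=lambda X:((proj(c,X)-np.array([196,143])+.5)*5+[400,0]).round(1)
for l,X in(('slot',(512.5,-346.5,40)),('slota',(499.1,-348.5,40)),('slotb',(525.9,-344.5,40)),('tip',(510.8,-346.2,72.5)),('stand',(388.4,-367.6,24)),('coll',(510.8,-346.2,84.5)),('capc',(614.5,-320,104))):print(l,P(X))
im=crop('s2',205,170,260,220,14);cv2.imwrite('pics/p6.png',im[:600,:800])
E
```

```text
time: 5.05
tool_pos: [512.0, -346.1, 290.8]
tcp_rot: [-3.142, -0.0, 0.149]
contact_force: [-0.7, 0.6, -0.9]
grip_width: 13.5
finger_force: 30.0
grasp pt [ 512.  -346.1  131.8] rot [[0.989, 0.148, 0.0], [0.148, -0.989, 0.0], [0.0, -0.0, -1.0]] closing yaw -81.5
d tool [ 1.   0.9 44.8]
slot [606.2 298.3]
slota [594.  282.9]
slotb [618.6 314. ]
tip [606.  238.9]
stand [498.2 194. ]
coll [606.1 217.3]
capc [738.1 302.3]
```

View pics/p6.png

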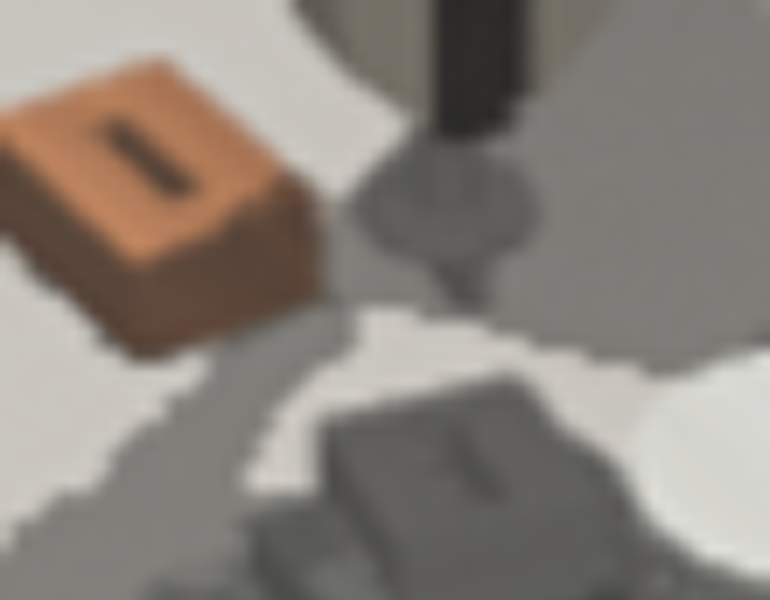

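```bash
python3 - <<'E'
from h import *
a=crop('top0',257,204,287,248,13);b=crop('side0',220,192,250,236,13)
H=np.hstack([a,b]);
for x in range(0,780,65): cv2.putText(H,str(x),(x,10),0,.35,(0,0,255),1)
for y in range(0,572,65): cv2.putText(H,str(y),(0,y+5),0,.35,(0,0,255),1)
cv2.imwrite('pics/p7.png',H)
E
```

```text
(no output)
```

View pics/p7.png

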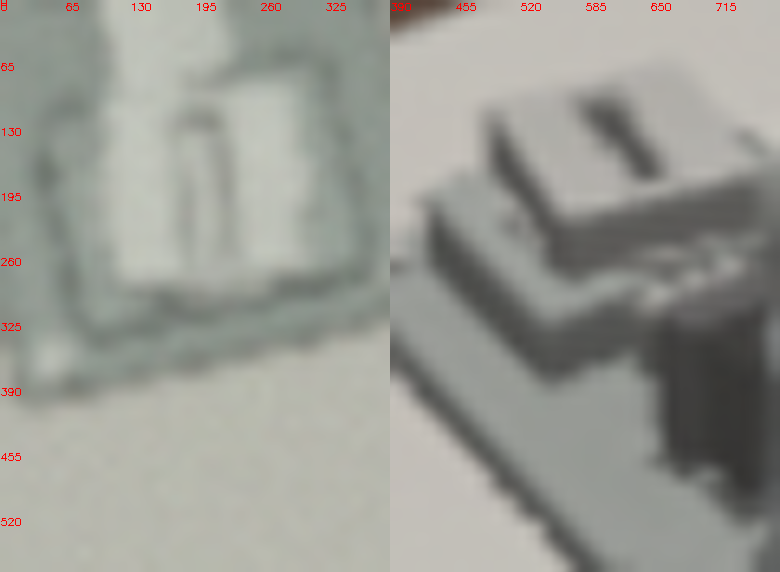

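```bash
python3 - <<'E'
from h import *
t=load('top0');s=load('side0');s2=load('s2')
T=lambda u,v:(257+(u+.5)/13-.5,204+(v+.5)/13-.5)
S=lambda u,v:(220+(u-390+.5)/13-.5,192+(v+.5)/13-.5)
print(atz(t,*T(205,190),40),atz(t,*T(204,180),40),atz(s,*S(622,137),40),atz(s,*S(625,137),40),tri(t,T(205,187),s,S(622,137)))
a,b=atz(s,*S(487,110),40),atz(s,*S(560,220),40);print('head edge',np.degrees(np.arctan2(*(b-a)[1::-1])))
a,b=atz(s,*S(680,65),40),atz(s,*S(775,155),40);print('head edge',np.degrees(np.arctan2(*(b-a)[1::-1])))
a,b=atz(s,*S(585,95),40),atz(s,*S(655,178),40);print('slot',np.degrees(np.arctan2(*(b-a)[1::-1])))
a,b=atz(t,*T(185,200),40),atz(t,*T(180,120),40);print('slot',np.degrees(np.arctan2(*(b-a)[1::-1])))
a,b=atz(t,*T(118,275),40),atz(t,*T(105,100),40);print('head',np.degrees(np.arctan2(*(b-a)[1::-1])))
# key in s2: collar center, handle centre
U=lambda u,v:(205+(u+.5)/14-.5,170+(v+.5)/14-.5)
for n,p,z in(('collar',U(445,205),88),('handlebottom',U(480,130),107),('tip',U(462,300),73)):
    o,d=ray(s2,*p);q=o+d*(512-o[0])/d[0];print(n,q.round(1))
st=[U(102,120),U(195,190)];print('stand slot',(atz(s2,*st[0],24)+atz(s2,*st[1],24))/2)
E
```

```text
[ 512.87253004 -346.96145545   40.        ] [ 514.83812622 -346.72814685   40.        ] [ 512.61894553 -344.9620084    40.        ] [ 512.77095551 -344.44437626   40.        ] (array([ 513.60754416, -346.13512466,   40.92031504]), np.float64(1.672892015429509))
head edge 5.637252731069726
head edge 14.498582678291566
slot 9.86455237240638
slot 4.6807522812123015
head 5.501058046560699
collar [ 512.  -347.5   90.4]
handlebottom [ 512.  -341.7  103.8]
tip [ 512.  -344.6   71.1]
stand slot [ 385.14331488 -366.86206753   24.        ]
```

```bash
cat > cmd.py <<'E'
from h import *
L=[(-142,-120,-130,0),(-193,-237,0,.93),(-295,-57,0,.93),(-67,58,205,.574),(-1.7,1.7,101,0),(124.4,16,-62,.155)]
p=np.array([206.26,482.788,404.741]);y=2.7378
for i,(a,b,c,r) in enumerate(L):
    p=p+Ro.from_euler('xyz',[np.pi,0,y]).as_matrix()@[a,b,c];y-=r;print(i,p.round(1),round(y,3))
E
python3 cmd.py
```

```text
0 [289.7 316.6 534.7] 2.738
1 [374.1  22.9 534.7] 1.808
2 [ 387.9 -277.3  534.7] 0.878
3 [ 389.7 -365.9  329.7] 0.304
4 [ 388.6 -368.   228.7] 0.304
5 [ 512.1 -346.   290.7] 0.149
```

```bash
python3 -m crank '[[5, 1, 0.3, 15, 0], [5, 1, 0.3, 28, 0], [5, 1, 0.3, 34, 0], [5, 1, 0.3, 38, 0], [5, 1, 0.3, 38, 0]]'; python3 -c "
from h import *
togo([513.2,-346.2,85]);print(bot.get_obs()['moment'])"
```

```text
time: 5.68
tool_pos: [514.1, -345.6, 255.1]
tcp_rot: [3.141, -0.004, 0.149]
contact_force: [1.0, 6.2, 16.2]
grip_width: 13.8
finger_force: 30.0
grasp pt [ 514.7 -345.7   96.1] rot [[0.989, 0.148, 0.004], [0.148, -0.989, -0.001], [0.004, 0.001, -1.0]] closing yaw -81.5
d tool [-1.6  0.3 11.1]
[ 1.14696594  0.28586882 -0.09484999]
```

```bash
python3 -m crank '[[5, 0, -0.6, -1, 0], [5, 0, -1.2, -1, 0], [5, 0, -1.2, 0, 0]]'; python3 -c "
from h import *
o=bot.get_obs();print(o['moment'])"
```

```text
time: 6.05
tool_pos: [514.0, -344.9, 255.3]
tcp_rot: [3.139, -0.004, 0.149]
contact_force: [0.1, 3.5, 19.7]
grip_width: 13.8
finger_force: 30.0
[ 0.71899737  0.45770723 -0.11255607]
```

```bash
python3 -m crank '[[5, 0.8, -0.5, -1, 0], [5, 1.5, -0.9, -1, 0], [5, 1.5, -0.9, 0, 0]]'; python3 -c "
from h import *
o=bot.get_obs();print(o['moment'])"
```

```text
time: 6.42
tool_pos: [514.8, -344.4, 255.1]
tcp_rot: [3.138, -0.002, 0.149]
contact_force: [-1.7, 2.2, 17.5]
grip_width: 13.8
finger_force: 30.0
[ 0.19546512  0.78039753 -0.02450505]
```

```bash
python3 - <<'E'
from h import *
cap('side','s3')
im=crop('s3',212,165,262,215,12);H=im
for x in range(0,600,60): cv2.putText(H,str(x),(x,10),0,.35,(0,0,255),1);cv2.putText(H,str(x),(0,x+5),0,.35,(0,0,255),1)
g=cv2.convertScaleAbs(H,alpha=1.5);cv2.imwrite('pics/p8.png',g)
c=load('s3')
P=lambda X:((proj(c,X)-np.array([212,165])+.5)*12).round(1)
for z in(28,40,56):print(P((512.7,-344.9,z)))
E
```

```text
[310.7 500.5]
[311.  451.1]
[311.4 384.1]
```

View pics/p8.png

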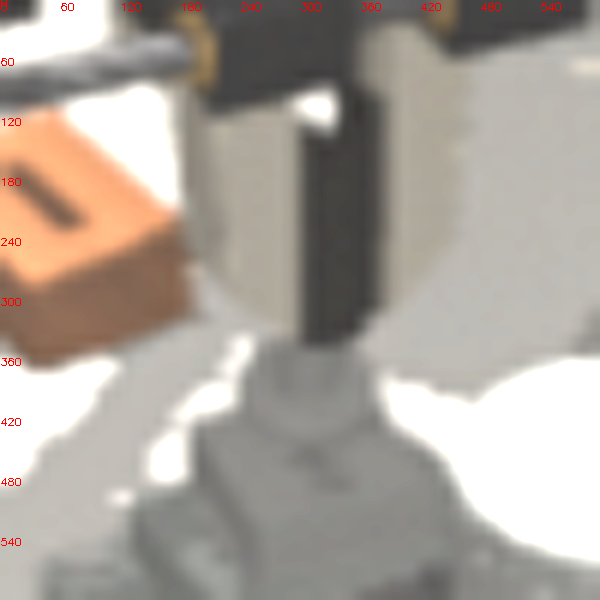

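```bash
python3 -m crank '[[5, 0, 0, 0.5, 0.06], [5, 0, 0, 1, 0.06]]'; python3 -c "
from h import *
o=bot.get_obs();print(o['moment'])"; python3 -m crank '[[5, 1.2, 0, 1, 0.06], [5, 1.2, 0, 1, 0.06]]'; python3 -c "
from h import *
o=bot.get_obs();print(o['moment'])"
```

```text
time: 6.72
tool_pos: [515.0, -344.8, 254.7]
tcp_rot: [3.137, -0.004, 0.088]
contact_force: [-0.8, 0.0, 17.7]
grip_width: 13.7
finger_force: 30.0
[-0.05653846  0.6752718   0.01222118]
time: 6.98
tool_pos: [516.4, -345.1, 253.9]
tcp_rot: [3.135, -0.005, 0.028]
contact_force: [-0.3, -2.2, 17.0]
grip_width: 14.2
finger_force: 30.0
[-0.4864894   0.54841954  0.0345916 ]
```

```bash
python3 -m crank '[[5, 0.6, 0.3, -1, -0.03], [5, 1.2, 0.6, -1, -0.06], [5, 1.2, 0.6, 0, -0.06]]'; python3 -c "
from h import *
o=bot.get_obs();print(o['moment'])"
```

```text
time: 7.35
tool_pos: [517.5, -344.9, 253.5]
tcp_rot: [3.138, -0.004, 0.089]
contact_force: [0.9, 1.6, 18.1]
grip_width: 14.1
finger_force: 30.0
[ 0.27650847  0.55879909 -0.04920403]
```

```bash
python3 - <<'E'
from h import *
c=load('s2')
P=lambda X:((proj(c,X)-np.array([205,170])+.5)*14)
y=.149;R=Ro.from_euler('z',y).as_matrix()
for ox in(-4,-2,0,2,4):
    k=np.array([512.1,-346.0,74])+R@[ox,0,0]
    f=lambda a:P(k+R@np.array(a)).round().tolist()
    e=np.array([P(k+np.array([15*np.cos(a),15*np.sin(a),12])) for a in np.linspace(0,6.28,60)])
    print(ox,'tip+x',f((12,-2.25,0)),f((12,2.25,0)),'-x',f((-12,-2.25,0)),'hb',f((14,-7,34)),f((14,7,34)),f((-14,-7,34)),'coll',e.min(0).round(),e.max(0).round())
E
```

```text
-4 tip+x [463.0, 316.0] [488.0, 310.0] -x [401.0, 241.0] hb [442.0, 154.0] [522.0, 134.0] [369.0, 68.0] coll [352. 164.] [536. 266.]
-2 tip+x [468.0, 323.0] [493.0, 316.0] -x [406.0, 247.0] hb [447.0, 160.0] [527.0, 140.0] [374.0, 74.0] coll [357. 170.] [542. 272.]
0 tip+x [473.0, 329.0] [498.0, 322.0] -x [411.0, 253.0] hb [453.0, 166.0] [532.0, 146.0] [379.0, 80.0] coll [362. 176.] [547. 279.]
2 tip+x [479.0, 335.0] [504.0, 329.0] -x [416.0, 260.0] hb [458.0, 173.0] [538.0, 152.0] [384.0, 86.0] coll [367. 182.] [552. 285.]
4 tip+x [484.0, 342.0] [509.0, 335.0] -x [421.0, 266.0] hb [464.0, 179.0] [543.0, 159.0] [390.0, 92.0] coll [373. 188.] [558. 292.]
```

```bash
python3 -m crank '[[5, 0.6, -0.4, 0.5, -0.03], [5, 0.8, -0.4, 1, -0.03]]'; python3 -c "
from h import *
o=bot.get_obs();print(o['moment'])";python3 -m crank '[[5, 0.8, 0, 0, 0], [5, 0.8, 0, 0, 0]]'; python3 -c "
from h import *
o=bot.get_obs();print(o['moment'])"
```

```text
time: 7.6
tool_pos: [518.5, -344.3, 252.8]
tcp_rot: [3.137, -0.004, 0.119]
contact_force: [0.6, 2.4, 17.3]
grip_width: 13.6
finger_force: 30.0
[ 0.37979265  0.51772678 -0.02169917]
time: 7.85
tool_pos: [519.1, -344.2, 252.6]
tcp_rot: [3.138, -0.004, 0.119]
contact_force: [-0.5, 1.5, 16.8]
grip_width: 14.1
finger_force: 30.0
[ 0.21315278  0.60234401 -0.05699139]
```

```bash
python3 -m crank '[[5, -2, 0, -8, 0], [5, -2, 0, -16, 0], [5, -2, 0, -16, 0], [5, -2, 0, -16, 0]]'; python3 - <<'E'
from h import *
togo([0,0,0]);print(bot.get_obs()['moment'])
cap('side','s4')
im=crop('s4',214,160,264,210,12);H=cv2.convertScaleAbs(im,alpha=1.7,beta=-30)
for x in range(0,600,60): cv2.putText(H,str(x),(x,10),0,.35,(0,0,255),1);cv2.putText(H,str(x),(0,x+5),0,.35,(0,0,255),1)
cv2.imwrite('pics/p9.png',H)
E
```

```text
time: 8.35
tool_pos: [516.2, -343.9, 265.2]
tcp_rot: [-3.141, 0.001, 0.119]
contact_force: [0.5, 0.2, -0.9]
grip_width: 13.3
finger_force: 30.0
grasp pt [ 516.1 -343.8  106.2] rot [[0.993, 0.118, -0.001], [0.118, -0.993, 0.001], [-0.001, -0.001, -1.0]] closing yaw -83.2
d tool [-471.7 -402.5  106.7]
[-0.04228094  0.15405731  0.02297552]
```

View pics/p9.png

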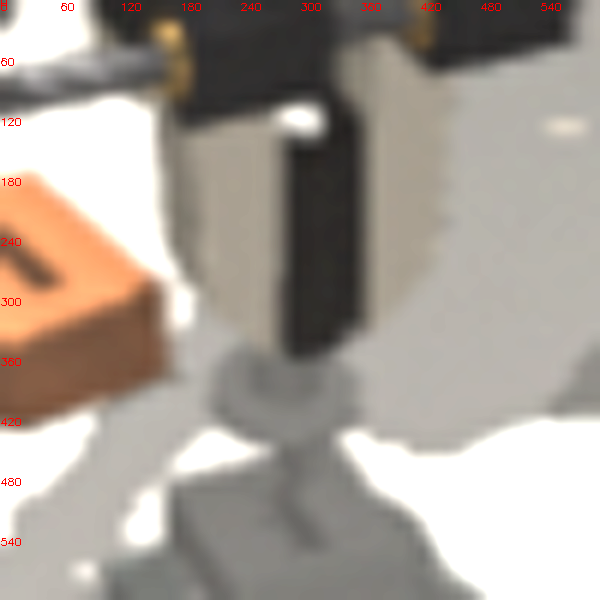

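```bash
python3 - <<'E'
from h import *
from scipy.optimize import least_squares
c=load('s4');s0=load('side0')
P=lambda X:((proj(c,X)-np.array([214,160])+.5)*12)
y=.119;R=Ro.from_euler('z',y).as_matrix()
Rs=Ro.from_euler('z',.14).as_matrix()
for sx in(512.7,):
  for sy in(-346,-344.9): print('slot near end',P(np.array([sx,sy,40])+Rs@[13.5,0,0]).round(),'c',P([sx,sy,40]).round(), 'left corner',P(np.array([sx,sy,40])+Rs@[-19,-19,0]).round(),P(np.array([sx,sy,40])+Rs@[19,19,0]).round())
def mod(p):
    k=np.array([516.2,-343.9,p[1]])+R@[p[0],p[2],0]
    e=np.array([P(k+np.array([15*np.cos(a),15*np.sin(a),12])) for a in np.linspace(0,6.28,90)])
    return np.r_[P(k+R@[14,-7,34]),P(k+R@[14,7,34]),e[:,0].min(),e[:,0].max(),e[:,1].max()]
obs=np.array([290,358,360,333,208,358,446])
for fix in(0,1):
    r=least_squares(lambda p:np.r_[mod(p)-obs,[(p[2])*30] if fix else []],[0,50,0]);print(r.x.round(2),r.fun.round(1))
for ox in(-4,-2,0):print(ox,mod([ox,48.,0]).round())
E
```

```text
slot near end [311. 550.] c [282. 512.] left corner [153. 484.] [412. 541.]
slot near end [316. 549.] c [287. 511.] left corner [159. 483.] [417. 540.]
[-7.81 50.68  1.56] [-4.9 -4.7 -6.9  3.9  3.3  8.7  0.8]
[-4.31 53.33  0.  ] [-5.  -4.8 -6.6  3.7  2.8  9.   1.1  0. ]
-4 [286. 377. 354. 361. 212. 367. 471.]
-2 [290. 383. 358. 366. 216. 372. 476.]
0 [294. 389. 362. 372. 220. 376. 482.]
```

```bash
python3 -m crank '[[5, 0.8, 1.3, 6, -0.02], [5, 0.8, 1.3, 11, -0.02], [5, 0.8, 1.3, 14, -0.02], [5, 0.8, 1.3, 14.3, -0.02]]'; python3 -c "
from h import *
o=bot.get_obs();print(o['moment'])"
```

```text
time: 8.9
tool_pos: [517.7, -345.1, 253.2]
tcp_rot: [3.14, -0.002, 0.139]
contact_force: [-2.0, 3.7, 13.1]
grip_width: 13.9
finger_force: 30.0
[ 0.64365597  0.6373988  -0.02842798]
```

```bash
python3 -m crank '[[5, -0.3, -0.5, 0, 0], [5, -0.7, -1.0, 0, 0]]'; python3 -m crank '[[5, 0, -0.5, 0, 0], [5, 0, -1, 0, 0]]'; python3 -c "
from h import *
o=bot.get_obs();print(o['moment'])"
```

```text
time: 9.15
tool_pos: [517.1, -344.6, 253.3]
tcp_rot: [3.139, -0.003, 0.139]
contact_force: [1.3, 0.4, 10.4]
grip_width: 13.5
finger_force: 30.0
time: 9.4
tool_pos: [517.0, -344.1, 253.4]
tcp_rot: [3.137, -0.004, 0.139]
contact_force: [1.5, -1.6, 9.7]
grip_width: 13.8
finger_force: 30.0
[-0.46690897  0.19599218  0.00195613]
```

```bash
python3 - <<'E'
from h import *
g=cv2.cvtColor(cv2.imread('pics/s4.png'),cv2.COLOR_BGR2GRAY)
print('    ',*range(226,252))
for r in range(186,209): print(r,*g[r,226:252])
E
```

```text
226 227 228 229 230 231 232 233 234 235 236 237 238 239 240 241 242 243 244 245 246 247 248 249 250 251
186 71 103 159 174 129 120 117 113 114 114 103 70 45 44 45 44 45 53 82 113 120 123 124 124 123 124
187 74 99 135 139 126 125 122 119 115 113 103 70 45 44 44 44 57 77 97 119 123 124 124 124 123 124
188 73 87 114 125 125 126 125 119 109 109 102 71 47 44 45 50 75 106 120 124 124 125 124 125 125 125
189 73 85 109 125 126 126 117 103 97 95 94 80 55 54 62 81 108 122 125 125 125 125 124 124 124 125
190 72 82 105 125 127 119 105 97 93 85 87 87 82 80 85 94 105 118 125 126 125 125 125 124 125 125
191 79 90 102 116 123 114 100 97 92 84 86 88 87 85 88 98 99 107 120 125 125 125 124 125 125 124
192 108 120 121 124 124 112 99 98 94 86 86 88 87 85 89 97 98 105 119 125 125 125 124 125 124 125
193 124 127 126 126 122 107 95 97 97 95 92 91 90 91 96 98 98 106 120 125 125 124 125 124 125 125
194 127 127 126 126 124 112 93 95 97 98 97 96 96 96 97 98 95 99 116 124 125 125 125 124 125 125
195 126 126 126 125 128 132 120 97 94 95 97 97 98 97 97 96 101 117 126 124 124 124 124 125 125 124
196 126 126 125 129
[... 474 characters left out ...]
5 213
201 179 148 94 93 95 95 95 95 94 92 88 82 85 94 97 96 95 95 101 119 147 177 197 202 210 214
202 188 147 88 89 95 95 96 95 96 94 90 82 81 90 95 97 96 96 96 96 101 121 164 197 208 214
203 191 147 86 83 93 96 96 96 96 93 89 86 79 82 90 97 97 96 96 96 94 92 114 163 203 215
204 189 146 85 80 89 96 96 97 96 96 95 92 84 79 85 93 96 95 96 97 96 94 98 135 189 217
205 141 114 85 78 83 92 97 97 97 97 96 95 88 83 84 91 96 97 97 96 95 95 92 105 162 215
206 98 93 89 84 80 85 94 97 97 97 97 96 93 95 94 95 95 94 94 94 94 94 91 92 131 190
207 89 89 92 90 82 82 89 96 98 97 97 96 95 95 94 94 94 94 93 93 92 92 91 94 109 147
208 89 89 90 91 88 79 84 91 96 95 94 94 94 94 93 93 93 92 92 92 91 92 89 89 98 113
```

```bash
python3 -m crank '[[5, 0.2, -0.6, 0, 0], [5, 0.2, -1.2, 0, 0]]'; python3 -m crank '[[5, 0.5, -0.4, 0, 0], [5, 1, -0.4, 0, 0]]';python3 -m crank '[[5, 0.5, 0, 0, 0], [5, 1, 0, 0, 0]]'; python3 -c "
from h import *
o=bot.get_obs();print(o['moment'])"
```

```text
time: 9.65
tool_pos: [517.0, -343.4, 253.4]
tcp_rot: [3.136, -0.004, 0.139]
contact_force: [0.7, -2.8, 8.8]
grip_width: 13.8
finger_force: 30.0
time: 9.9
tool_pos: [517.6, -342.9, 253.3]
tcp_rot: [3.136, -0.002, 0.139]
contact_force: [-1.3, -3.9, 9.4]
grip_width: 13.8
finger_force: 30.0
time: 10.15
tool_pos: [518.3, -342.7, 253.2]
tcp_rot: [3.137, -0.001, 0.139]
contact_force: [-2.0, -2.8, 9.2]
grip_width: 13.8
finger_force: 30.0
[-0.71730993  0.89243457  0.04569588]
```

```bash
python3 -m crank '[[5, 0.5, 0.9, 0, 0], [5, 1, 1.8, 0, 0]]'; for i in 1 2 3; do python3 -m crank '[[5, 0.8, 0, 0, 0], [5, 1.6, -0.2, 0, 0]]'|grep -E "pos|rot|contact";python3 -c "
from h import *
print(bot.get_obs()['moment'])"; done
```

```text
time: 10.4
tool_pos: [519.3, -343.5, 252.9]
tcp_rot: [3.14, -0.0, 0.139]
contact_force: [-2.8, 1.2, 10.8]
grip_width: 13.9
finger_force: 30.0
tool_pos: [520.9, -343.1, 252.6]
tcp_rot: [3.14, -0.0, 0.139]
contact_force: [-3.3, -1.7, 8.5]
[-0.19957728  1.00058777  0.01295587]
tool_pos: [522.5, -342.8, 252.3]
tcp_rot: [3.14, -0.0, 0.139]
contact_force: [-1.6, -1.5, 5.9]
[-0.50758345  0.78438732 -0.0119722 ]
tool_pos: [524.1, -342.5, 251.4]
tcp_rot: [3.14, -0.0, 0.139]
contact_force: [-1.0, -4.3, 0.8]
[-1.12816025  0.48143281  0.02004779]
```

```bash
python3 -m crank '[[5, 0.4, 1.2, 1, 0], [5, 0.4, 1.6, 3, 0], [5, 0.4, 1.6, 3, 0]]'; python3 - <<'E'
from h import *
print(bot.get_obs()['moment'])
cap('side','s5')
im=crop('s5',214,160,264,210,12);H=cv2.convertScaleAbs(im,alpha=1.7,beta=-30)
for x in range(0,600,60): cv2.putText(H,str(x),(x,10),0,.35,(0,0,255),1);cv2.putText(H,str(x),(0,x+5),0,.35,(0,0,255),1)
cv2.imwrite('pics/p10.png',H)
g=cv2.cvtColor(cv2.imread('pics/s5.png'),cv2.COLOR_BGR2GRAY)
print('    ',*range(226,252))
for r in range(184,209): print(r,*g[r,226:252])
E
```

```text
time: 11.52
tool_pos: [524.8, -343.2, 247.8]
tcp_rot: [-3.141, 0.0, 0.139]
contact_force: [0.1, -2.2, -1.4]
grip_width: 13.7
finger_force: 30.0
[-0.45444308  0.03033312 -0.02295248]
     226 227 228 229 230 231 232 233 234 235 236 237 238 239 240 241 242 243 244 245 246 247 248 249 250 251
184 98 108 120 95 92 101 111 113 113 112 113 113 98 58 44 44 44 45 45 58 90 112 112 112 112 113
185 75 98 118 96 93 98 109 113 113 113 113 111 98 59 44 44 45 44 44 58 90 112 113 112 112 114
186 71 98 119 98 93 97 107 113 113 112 113 113 98 59 45 45 45 47 45 59 90 112 113 112 112 113
187 74 99 124 109 94 96 105 113 113 112 113 113 99 57 45 44 44 44 44 58 91 112 113 112 113 113
188 76 102 128 114 94 94 102 113 113 113 113 113 99 58 44 44 44 43 45 63 96 113 112 113 112 115
189 75 103 135 126 96 94 102 112 112 113 113 114 98 59 46 44 43 43 45 66 97 113 113 113 113 113
190 73 97 126 119 96 93 102 113 113 113 114 113 99 57 44 45 44 44 45 66 97 112 113 113 114 119
191 85 93 106 112 107 96 101 114 113 113 113 113 99 58 45 43 45 43 46 67 99 112 113 114 119 124
192 145 122 121 123 118 104 103 113 113 114 113
[... 849 characters left out ...]
 123 107 94 100 98 93 90 94 99 99 97 93 92 91 93 97 100 98 103 129 168 193 200 202 205 210
202 124 108 85 90 96 95 92 91 96 99 99 98 97 97 97 99 99 96 93 100 115 144 179 199 209 215
203 141 137 87 83 93 97 95 93 92 95 99 99 99 99 98 97 95 92 92 95 96 108 136 169 204 216
204 144 143 88 80 89 95 97 96 94 91 92 94 96 95 92 90 89 88 94 97 96 96 104 138 188 217
205 127 117 93 80 83 92 97 98 97 95 93 89 86 85 86 90 94 95 96 97 96 94 92 105 163 215
206 110 105 98 85 80 86 95 97 97 97 96 95 91 92 94 95 95 95 95 95 93 93 91 92 132 190
207 106 102 96 90 82 81 90 96 98 98 97 96 95 94 94 94 94 93 92 92 93 92 91 94 110 147
208 94 92 91 91 87 80 84 92 95 96 94 94 93 94 94 93 92 93 92 92 92 91 90 89 97 113
```

```bash
python3 -m crank '[[5, 0, 0.5, 3, 0], [5, 0, 0.5, 6, 0], [5, 0, 0.5, 6, 0]]'; python3 -c "
from h import *
print(bot.get_obs()['moment'])"
```

```text
time: 11.95
tool_pos: [524.8, -343.4, 244.8]
tcp_rot: [3.141, -0.001, 0.139]
contact_force: [-3.8, 3.2, 16.4]
grip_width: 13.8
finger_force: 30.0
[0.71452476 1.00868972 0.03968973]
```

```bash
python3 - <<'E'
from h import *
c=cap('side','s6')
for z in(40,44,48):
    e=np.array([proj(c,[513.5+15*np.cos(a),-344.5+15*np.sin(a),z]) for a in np.linspace(0,6.28,90)]);i=e[:,1].argmax();print(z,e[i].round(1),e[:,0].min().round(1),e[:,0].max().round(1))
g=cv2.cvtColor(cv2.imread('pics/s6.png'),cv2.COLOR_BGR2GRAY)
print('    ',*range(226,252))
for r in range(194,212): print(r,*g[r,226:252])
E
```

```text
40 [237.7 206.1] 231.3 244.1
44 [237.7 204.7] 231.3 244.1
48 [237.7 203.3] 231.2 244.1
     226 227 228 229 230 231 232 233 234 235 236 237 238 239 240 241 242 243 244 245 246 247 248 249 250 251
194 131 126 127 126 125 115 106 112 112 113 114 113 97 52 44 45 45 44 47 68 99 113 116 122 125 125
195 127 126 126 127 126 122 118 120 114 112 114 114 97 52 45 46 45 44 46 68 99 116 122 125 125 125
196 126 126 127 127 126 127 145 156 128 115 113 113 97 52 44 46 44 49 59 79 108 121 124 125 126 125
197 127 127 127 127 127 130 158 176 138 118 112 113 97 52 44 44 48 75 108 118 122 124 125 125 126 125
198 127 127 127 127 127 136 154 146 111 100 97 106 96 53 48 55 71 114 148 135 132 129 124 124 125 126
199 127 125 122 121 119 116 115 109 98 93 87 91 89 72 72 83 93 106 150 186 189 170 134 130 132 138
200 123 115 113 116 110 100 98 99 98 93 86 86 88 85 84 90 98 99 125 170 196 196 189 188 196 203
201 123 107 95 100 99 96 96 99 99 95 87 86 89 88 87 95 100 98 101 128 168 193 199 203 210 215
202 124 108 86 90 95 92 90 95 99 99 96 92 91 90 93 98 100 99 96 98 114 144 180 200 208 214
203 141 137 88 84 93 96 92 93 98 100 100 98 98 96 98 99 99 99 98 95 96 108 138 172 204 215
204 144 143 88 79 88 96 95 90 93 98 99 99 99 99 99 97 95 93 94 96 96 97 105 138 188 217
205 127 118 93 80 83 92 96 96 94 93 93 97 98 97 94 93 89 89 95 96 95 95 93 105 163 215
206 110 106 98 85 79 87 94 97 96 95 94 94 94 93 92 92 93 94 94 94 93 92 90 92 132 190
207 106 102 96 90 82 81 91 96 98 98 97 95 95 94 93 93 93 93 93 92 92 92 90 94 109 148
208 94 92 90 91 87 80 85 92 96 96 95 93 94 93 93 92 92 93 93 92 92 91 90 89 98 113
209 90 90 89 90 91 84 82 88 94 94 93 92 94 93 92 92 91 92 91 92 92 93 90 88 90 95
210 89 91 89 89 91 88 82 87 93 93 92 93 92 92 92 92 92 94 93 92 94 94 92 89 88 91
211 85 90 91 91 91 89 83 86 92 92 92 92 93 94 94 95 94 93 93 93 92 90 87 87 89 98
```

```bash
python3 -m crank '[[30, 0, 0, -1.5, 0], [40, 0, 0, -1.5, 0], [40, 0, 0, -1.5, 0], [40, 0, 0, -1.5, 0]]'; python3 - <<'E'
from h import *
togo([513.5,-344.5,84])
cap('side','s7')
im=crop('s7',206,155,266,205,12);H=cv2.convertScaleAbs(im,alpha=1.7,beta=-30)
for x in range(0,720,60): cv2.putText(H,str(x),(x,10),0,.35,(0,0,255),1);cv2.putText(H,str(x),(0,x+5),0,.35,(0,0,255),1)
cv2.imwrite('pics/p10.png',H)
E
```

```text
time: 12.5
tool_pos: [524.8, -343.8, 243.5]
tcp_rot: [-3.141, 0.0, 0.139]
contact_force: [0.2, 0.1, 0.4]
grip_width: 39.6
finger_force: 0.0
grasp pt [ 524.7 -343.7   84.5] rot [[0.99, 0.138, -0.0], [0.138, -0.99, 0.001], [-0.0, -0.001, -1.0]] closing yaw -82.1
d tool [-11.2  -0.8   0.5]
```

View pics/p10.png

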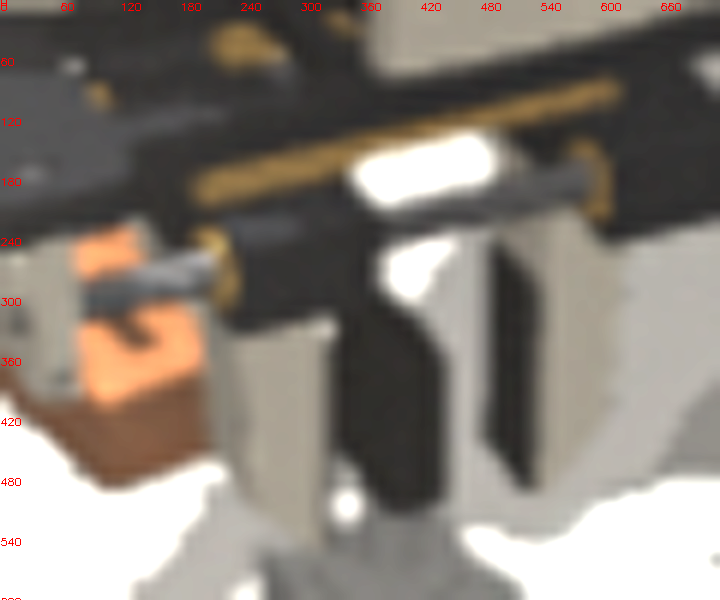

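The last picture shows the key upright in the slot, its handle bottom corner at (398,512), between the open fingers. The gripper sits about 11 mm too far along +x, so I'll re-centre and grip again.

```bash
python3 - <<'E'
from h import *
c=load('s7');P=lambda X:((proj(c,X)-np.array([206,155])+.5)*12).round()
for yaw in(.09,.139,.17):
    R=Ro.from_euler('z',yaw).as_matrix();k=np.array([512.7,-344.6,28])
    print(yaw,[P(k+R@np.array(a)).tolist() for a in((14,-7,34),(14,7,34),(-14,-7,34),(-14,7,70))])
E
python3 -m crank '[[40, -6, -0.4, 0, 0], [40, -11.2, -0.8, 0, 0], [5, -11.2, -0.8, 0, 0], [5, -11.2, -0.8, 0, 0], [5, -11.2, -0.8, 0, 0]]';python3 -m crank '[[5, 0, 0, 0, 0], [5, 0, 0, 0, 0]]'; python3 -c "
from h import *
togo([513.5,-344.5,84]);print(bot.get_obs()['moment'])"
```

```text
0.09 [[378.0, 526.0], [446.0, 510.0], [325.0, 447.0], [393.0, 277.0]]
0.139 [[382.0, 526.0], [449.0, 508.0], [322.0, 449.0], [389.0, 277.0]]
0.17 [[385.0, 526.0], [451.0, 507.0], [321.0, 450.0], [386.0, 277.0]]
time: 13.18
tool_pos: [513.7, -344.6, 243.9]
tcp_rot: [3.142, -0.0, 0.139]
contact_force: [-0.5, 0.5, 0.5]
grip_width: 14.2
finger_force: 0.0
time: 13.42
tool_pos: [513.7, -344.6, 243.9]
tcp_rot: [3.141, -0.0, 0.139]
contact_force: [0.8, -0.2, 0.2]
grip_width: 13.9
finger_force: 30.0
grasp pt [ 513.7 -344.7   84.9] rot [[0.99, 0.138, 0.0], [0.138, -0.99, -0.0], [0.0, 0.0, -1.0]] closing yaw -82.0
d tool [-0.2 -0.2  0.9]
[-0.14413511  0.14231471  0.04077055]
```

```bash
python3 -m crank '[[5, 0, 0, 2, 0], [5, 0, 0, 3, 0], [5, 0, 0, 3, 0.1], [5, 0, 0, 3, 0.25], [5, 0, 0, 3, 0.25]]'; python3 -c "
from h import *
print(bot.get_obs()['moment'])"
```

```text
time: 14.05
tool_pos: [514.0, -345.0, 243.8]
tcp_rot: [3.139, -0.003, -0.113]
contact_force: [-2.2, 1.6, 16.0]
grip_width: 13.7
finger_force: 30.0
[ 0.28944289  0.78798624 -0.07811554]
```

```bash
python3 -m crank '[[5, 0, 0, -1, 0.15], [5, 0, 0, -1, 0.3], [5, 0, 0, -1, 0.45], [5, 0, 0, -1, 0.6], [5, 0, 0, -1, 0.6]]'; python3 -c "
from h import *
print(bot.get_obs()['moment'])"
```

```text
time: 14.68
tool_pos: [514.0, -345.3, 243.8]
tcp_rot: [3.141, -0.004, -0.713]
contact_force: [-0.8, -1.0, 10.2]
grip_width: 13.5
finger_force: 30.0
[-0.13916996  0.4814565  -0.0199711 ]
```

```bash
python3 - <<'E'
from h import *
c=cap('side','s8');
g=cv2.cvtColor(cv2.imread('pics/s8.png'),cv2.COLOR_BGR2GRAY)
print('    ',*range(222,254))
for r in range(190,214): print(r,*g[r,222:254])
E
```

```text
222 223 224 225 226 227 228 229 230 231 232 233 234 235 236 237 238 239 240 241 242 243 244 245 246 247 248 249 250 251 252 253
190 72 73 72 71 74 86 103 113 113 112 94 53 44 47 45 46 48 79 110 113 113 112 113 107 97 99 113 123 125 125 125 124
191 74 73 72 72 79 90 102 112 114 112 94 51 45 45 46 45 48 81 113 113 113 113 111 106 98 109 122 125 125 124 125 125
192 76 78 83 93 108 119 122 121 115 112 94 52 45 46 46 45 48 81 112 113 113 113 112 108 107 121 126 125 125 125 124 124
193 89 98 108 120 124 127 127 126 121 112 92 52 44 46 46 45 47 82 113 114 113 113 113 114 119 124 125 125 124 125 124 124
194 110 122 124 127 126 126 126 125 125 125 106 68 47 46 47 46 48 82 112 113 112 114 120 123 124 125 125 125 124 125 125 125
195 124 127 127 126 127 126 124 127 154 186 164 98 50 45 46 45 48 81 111 115 119 119 122 124 124 125 125 124 125 124 124 125
196 126 126 127 126 125 128 131 133 162 192 160 90 50 45 45 45 51 84 120 152 166 135 131 129 123 123 124 124 125 124 124 125
197 126 126 126 126 127 153 186 189 192 179 127 89 69 56 52 52 68 97 144 188 194 187 186 169 135 131 130 128 123 123 133 1
[... 1070 characters left out ...]
6 102 94 94 94 94 95 94 94 94 94 95 95 95 97 96 97 92 81 82 91 92 88 87 95 142 194 216
208 96 89 97 102 99 102 94 94 94 93 94 94 93 94 94 94 94 94 95 95 95 89 80 87 92 88 89 88 87 102 137 182
209 92 81 85 91 92 94 93 94 93 93 92 94 94 93 93 94 94 94 94 94 94 88 83 89 90 88 89 89 89 92 99 125
210 95 79 79 84 89 91 93 94 94 93 93 94 93 93 93 93 93 94 93 93 93 89 85 91 90 93 92 91 110 121 100 104
211 100 86 78 80 85 90 92 91 90 90 92 94 94 94 95 94 94 94 93 93 92 88 86 92 93 90 87 85 96 108 103 96
212 103 95 81 78 80 85 90 90 90 89 90 91 93 93 95 95 95 95 94 94 91 90 90 93 96 94 84 79 87 91 93 96
213 93 91 84 79 78 81 86 90 90 90 89 90 90 91 91 91 93 94 94 93 93 94 95 89 80 78 69 71 83 89 89 93
```

```bash
for i in 1 2 3; do python3 -m crank '[[5, 0, 0, 0, 0.08], [5, 0, 0, 0, 0.15]]'|grep -E "rot|contact|pos"; python3 -c "
from h import *
print(bot.get_obs()['moment'])"; done
```

```text
tool_pos: [514.0, -345.3, 243.9]
tcp_rot: [3.141, -0.004, -0.863]
contact_force: [-0.9, -1.6, 9.2]
[-0.16778974  0.52119574  0.15647394]
tool_pos: [513.9, -345.4, 243.9]
tcp_rot: [-3.141, -0.004, -1.013]
contact_force: [-2.1, -1.4, 9.0]
[-0.22890608  0.53970437  0.12351532]
tool_pos: [513.9, -345.4, 243.8]
tcp_rot: [-3.141, -0.004, -1.163]
contact_force: [-0.3, -1.8, 8.9]
[-0.28069278  0.54361974  0.17958093]
```

```bash
for i in 1 2 3; do python3 -m crank '[[5, 0, 0, 0, 0.04], [5, 0, 0, 0, 0.08]]'|grep -E "rot|contact|pos"; python3 -c "
from h import *
print(bot.get_obs()['moment'])"; done
```

```text
tool_pos: [513.9, -345.4, 243.9]
tcp_rot: [-3.14, -0.004, -1.242]
contact_force: [-2.1, -2.9, 10.6]
[-0.27027567  0.53898878  0.18417525]
tool_pos: [513.9, -345.4, 243.9]
tcp_rot: [-3.14, -0.004, -1.321]
contact_force: [-2.1, -2.3, 9.2]
[-0.27365125  0.49749383  0.73807373]
tool_pos: [514.0, -345.3, 243.8]
tcp_rot: [-3.14, -0.004, -1.4]
contact_force: [-2.3, -2.0, 8.0]
[-0.21261139  0.46265993  0.80358331]
```

```bash
python3 -m crank '[[5, 0, 0, -1.5, -0.06], [34, 0, 0, -1.5, -0.06], [44, 0, 0, -1.5, -0.06], [44, 0, 0, -1.5, -0.06]]'; python3 -m crank '[[44, 0, 0, -20, 0], [44, 0, 0, -60, 0], [80, 0, 0, -95, 0], [92, 0, 0, -95, 0]]';  python3 - <<'E'
from h import *
togo([615.7,-318.5,97]);c=cap('side','s9');print(bot.get_obs()['moment'])
P=lambda X:proj(c,X).round(1).tolist()
print('key top',P((513,-345,98)),'bottom handle',P((513,-345,62)))
g=cv2.cvtColor(cv2.imread('pics/s9.png'),cv2.COLOR_BGR2GRAY)
for r in range(176,208): print(r,*g[r,226:256])
E
```

```text
time: 16.73
tool_pos: [513.6, -344.4, 243.2]
tcp_rot: [3.141, 0.001, -1.342]
contact_force: [0.1, -1.0, -1.1]
grip_width: 39.6
finger_force: 0.0
time: 17.23
tool_pos: [514.1, -344.9, 341.6]
tcp_rot: [-3.138, -0.005, -1.342]
contact_force: [0.6, 0.2, -1.2]
grip_width: 59.5
finger_force: 0.0
grasp pt [ 514.8 -345.5  182.6] rot [[0.227, -0.974, 0.005], [-0.974, -0.227, -0.004], [0.005, -0.004, -1.0]] closing yaw -166.9
d tool [  -3.8 -104.    86. ]
[0.0764263  0.14688583 0.00252428]
key top [237.5, 181.4] bottom handle [237.5, 194.5]
176 193 193 192 192 192 192 192 192 192 193 190 191 190 175 138 121 121 122 122 122 122 122 121 121 122 122 122 122 122 121
177 194 193 193 193 192 192 192 193 191 174 144 141 142 135 123 121 122 121 122 121 122 121 122 121 121 122 121 122 121 122
178 193 193 193 192 192 193 193 192 173 137 122 122 122 121 121 122 123 122 122 121 122 121 122 122 122 121 122 122 122 121
179 193 193 193 192 193 193 191 174 138 123 122 120 110 91 95 110 121 123 122 122 122 123 122 122 122 121 122 122 122 121
180 195 194 193 193 193 193 177 138 122 120 110 86 68 56 58 72 98 120
[... 2338 characters left out ...]
92 91 88 91 94 94 91 90 101 118 138 160 166 153 130 112 106 106 105
202 133 114 115 114 105 100 107 99 96 91 92 92 91 91 93 94 93 87 85 93 96 104 121 137 137 131 120 111 113 115
203 109 95 106 114 110 101 103 107 105 96 94 94 94 93 93 94 91 86 92 93 93 92 97 114 133 138 134 149 170 172
204 96 88 92 99 108 107 98 99 108 103 94 94 93 94 94 90 87 90 94 92 89 86 90 111 160 200 191 180 183 184
205 94 87 88 89 95 101 104 100 96 97 93 92 90 90 90 91 93 93 89 87 86 85 86 95 147 203 205 188 186 185
206 96 88 86 87 88 90 96 105 111 109 99 92 92 94 95 93 90 88 87 86 85 85 84 86 115 174 210 209 207 198
207 101 93 88 86 87 88 89 94 102 112 108 95 95 95 94 90 87 85 86 86 86 85 86 84 94 140 191 213 214 204
```

The key stands upright in the screw. On to the cap.

```bash
python3 -m crank '[[92, -1.5, -50, 0, 0], [92, -3.8, -100, 0, 0], [92, -3.8, -104, 30, 0], [92, -3.8, -104, 50, 0], [92, -3.8, -104, 50, 0]]'; python3 -c "
from h import *
togo([615.7,-318.5,97])"
```

```text
time: 17.9
tool_pos: [613.5, -316.7, 284.6]
tcp_rot: [3.137, 0.005, -1.341]
contact_force: [-0.0, 0.0, -0.1]
grip_width: 92.2
finger_force: 0.0
grasp pt [ 612.5 -316.   125.6] rot [[0.228, -0.974, -0.006], [-0.974, -0.228, 0.004], [-0.005, 0.005, -1.0]] closing yaw -166.8
d tool [ 3.3 -2.7 28.6]
```

```bash
python3 -m crank '[[92, 0, 0, 0, 0], [92, 0, 0, 0, 0], [92, 0, 0, 0, 0]]' >/dev/null; python3 -c "
from h import *
togo([615.7,-318.5,97])"
```

```text
grasp pt [ 614.2 -317.5  130.4] rot [[0.227, -0.974, 0.001], [-0.974, -0.227, -0.001], [0.001, -0.001, -1.0]] closing yaw -166.9
d tool [ 1.3 -1.2 33.4]
```

```bash
python3 -m crank '[[92, 1.3, -1.2, 15, 0], [92, 1.3, -1.2, 28, 0], [92, 1.3, -1.2, 33.4, 0], [92, 1.3, -1.2, 33.4, 0]]'; python3 -m crank '[[70, 0, 0, 0, 0], [62, 0, 0, 0, 0], [50, 0, 0, 0, 0], [50, 0, 0, 0, 0]]'; python3 -c "
from h import *
togo([615.7,-318.5,97]);print(bot.get_obs()['moment'])"
```

```text
time: 18.77
tool_pos: [615.4, -318.1, 254.0]
tcp_rot: [3.141, 0.001, -1.341]
contact_force: [0.3, -0.9, -0.0]
grip_width: 92.0
finger_force: 0.0
time: 19.27
tool_pos: [615.8, -318.1, 255.5]
tcp_rot: [-3.14, -0.001, -1.341]
contact_force: [2.5, 0.3, 0.5]
grip_width: 60.2
finger_force: 30.0
grasp pt [ 616.1 -318.2   96.5] rot [[0.228, -0.974, 0.002], [-0.974, -0.228, -0.0], [0.001, -0.002, -1.0]] closing yaw -166.8
d tool [ 0.2  0.5 -0.5]
[ 0.14109483 -0.28342477 -0.05592017]
```

```bash
for i in 1 2; do python3 -m crank '[[50, 0, 0, 0, -0.15], [50, 0, 0, 0, -0.3]]'|grep -E "time|rot|contact|pos|width"; python3 -c "
from h import *
print(bot.get_obs()['moment'])"; done
```

```text
time: 19.52
tool_pos: [615.6, -318.4, 255.5]
tcp_rot: [-3.141, -0.001, -1.037]
contact_force: [0.9, 0.3, 1.7]
grip_width: 59.9
[ 0.01339407  0.09524167 -0.34796939]
time: 19.77
tool_pos: [615.5, -318.6, 255.8]
tcp_rot: [3.141, -0.002, -0.737]
contact_force: [-0.0, -1.2, 6.7]
grip_width: 60.2
[-0.14749278  0.2963615  -0.14098633]
```

```bash
for r in 1 2; do python3 -m crank '[[50, 0, 0, 0, -0.15], [50, 0, 0, 0, -0.3]]'|grep -E "time|rot|contact|pos|width"; python3 -c "
from h import *
print(bot.get_obs()['moment'])"; done
```

```text
time: 20.02
tool_pos: [615.8, -318.6, 256.7]
tcp_rot: [3.141, -0.003, -0.436]
contact_force: [-0.5, -0.6, 6.4]
grip_width: 59.8
[-0.0501038   0.18858129 -0.00711215]
time: 20.27
tool_pos: [615.8, -318.5, 256.7]
tcp_rot: [3.14, -0.003, -0.136]
contact_force: [0.0, 0.1, 5.5]
grip_width: 59.9
[-0.08394333  0.16553496 -0.00920533]
```

```bash
python3 -m crank '[[50, 0, 0, -2, 0], [50, 0, 0, -4, 0], [50, 0, 0, -4, 0]]'; python3 -c "
from h import *
print(bot.get_obs()['moment'])"
```

```text
time: 20.65
tool_pos: [615.5, -318.2, 258.9]
tcp_rot: [-3.141, 0.0, -0.143]
contact_force: [0.7, -1.4, -0.3]
grip_width: 60.2
finger_force: 30.0
[-0.01371263  0.13736918 -0.02352044]
```

No resistance, so the cap is free. Lift the rest, slowly.

```bash
python3 -m crank '[[50, 0, 0, -6, 0], [50, 0, 0, -13, 0], [50, 0, 0, -20, 0], [50, 0, 0, -26, 0], [50, 0, 0, -30, 0]]'; python3 -m crank '[[50, 0, 0, 0, 0], [50, 0, 0, 0, 0], [50, 0, 0, 0, 0], [50, 0, 0, 0, 0]]'; python3 - <<'E'
from h import *
c=cap('side','s10');g=c['color'].astype(int)
f=lambda X:proj(c,X).round(1).tolist()
print('cap bottom front',f((645,-325,112)),'cap top',f((615,-318,138)),'mouth c',f((615.5,-318.5,92)),'mouth front',f((643,-327,92)),'shut bottom',f((645,-325,78)))
u,v=proj(c,(640,-325,110));u=int(u)
for r in range(int(v)-22,int(v)+32,2): print(r,[int(g[r,u+d].mean()) for d in(-14,-10,-6,-2,2,6,10,14)])
E
```

```text
time: 21.28
tool_pos: [615.5, -318.2, 289.7]
tcp_rot: [3.141, -0.001, -0.141]
contact_force: [0.8, -0.9, -0.3]
grip_width: 59.9
finger_force: 30.0
time: 21.78
tool_pos: [615.5, -318.2, 288.8]
tcp_rot: [-3.141, 0.0, -0.141]
contact_force: [0.9, 0.6, -1.0]
grip_width: 60.1
finger_force: 30.0
cap bottom front [266.0, 208.8] cap top [264.8, 189.4] mouth c [263.7, 207.7] mouth front [264.3, 216.2] shut bottom [265.3, 222.0]
186 [85, 109, 111, 72, 111, 111, 112, 57]
188 [76, 112, 112, 102, 111, 113, 113, 95]
190 [77, 112, 112, 112, 112, 112, 112, 106]
192 [83, 112, 112, 111, 111, 110, 111, 108]
194 [70, 110, 110, 109, 110, 110, 111, 95]
196 [70, 104, 112, 112, 112, 112, 115, 82]
198 [68, 93, 108, 115, 118, 108, 99, 82]
200 [70, 92, 98, 103, 105, 99, 94, 75]
202 [70, 91, 98, 99, 102, 100, 92, 106]
204 [96, 90, 95, 100, 102, 97, 92, 126]
206 [119, 147, 100, 101, 103, 101, 108, 127]
208 [169, 138, 68, 97, 105, 76, 173, 120]
210 [119, 144, 43, 46, 44, 87, 194, 121]
212 [107, 118, 109, 69, 73, 138, 134, 108]
214 [155, 96, 112, 139, 132, 120, 176, 103]
216 [146, 95, 140, 148, 149, 128, 218, 165]
218 [149, 122, 115, 130, 128, 122, 213, 176]
220 [148, 139, 118, 99, 128, 157, 212, 175]
222 [110, 138, 170, 156, 167, 163, 208, 154]
224 [81, 135, 164, 165, 169, 162, 150, 131]
226 [81, 100, 139, 157, 149, 119, 136, 59]
228 [83, 107, 92, 96, 97, 105, 112, 56]
230 [99, 109, 89, 95, 103, 106, 103, 63]
232 [102, 112, 97, 108, 93, 104, 92, 63]
234 [102, 104, 90, 98, 95, 112, 90, 62]
236 [102, 64, 61, 59, 87, 153, 89, 62]
238 [102, 63, 63, 66, 78, 128, 78, 62]
```

```bash
python3 -c "
from plant import bot
print(bot.close_job())"
```

```text
the job is handed in; nothing more can be done
None
```

The job is handed in at 21.8 s: the screw is turned to its stop with the key left standing in it, and the cap came free and is held level about 20 mm above the jar's mouth; I did not check by picture that the jar stayed put while the cap was turned.

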